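# Wedge a column foot tight in its bench cradle

### The arm

A 7-joint arm with a two-finger parallel gripper is mounted at the origin on the work surface. World frame = base frame: x ahead of the robot, y to its left, z up, the work surface at z = 0. Lengths are in m, angles in rad, forces in N, time in s.
With the tool pointing down it reaches from about 0.4 to 0.85 m from the base axis. Payload 10.4 kg.
Tool frame: the origin (TCP) lies between the finger pads; the fingertips stand 11 mm ahead of it and the grasp point (between the pads) lies 8 mm behind it; x points along the fingers, y is the direction in which the jaws open and shut, and the axes are right-handed (so a half turn about x gives the same grasp; the last joint's range is limited). The gripper opens to 87 mm and grips with 3 to 60 N. Pads are 19 mm wide; open, the fingers measure 117 mm over their backs; the gripper's body (75 mm by 190 mm) begins 51 mm behind the grasp point.
Start: joints at [1.206, 0.332, -0.065, 1.46, 0.022, 1.35, -0.088], TCP at [0.21, -0.589, 0.234] pointing down, gripper open.
Joint ranges: [-2.6, 2.6], [-0.5, 2.12], [-1.47, 1.34], [0.16, 2.42], [-1.27, 4.41], [0.06, 2.06], [-2.6, 2.6]. Speed limits (rad/s): [2.22, 2.22, 2.79, 2.79, 3.14, 3.14, 3.14].

### API

Orientations are given as a unit quaternion [x, y, z, w].
In Python, from bench import r, cams, ticket gives the robot as it stands. The module is installed in compiled form; this text tells all that it offers.
- The arm moves only by the tool drive_tool, never from a script. Its argument "moves" is text: rows parted by semicolons, each of 5 numbers parted by spaces: the shift along the world's x, y, z in m, then the turn about the world's z in degrees, then the closure, from 0 (fully open) to 1 (shut). In form: x y z twist grip; .... A call has 1 to 20 rows; each row shifts and turns the commanded pose from where the row before left it; what a row does not reach is not made up. A row lasts 1/8 s, in which the tool goes at most 62.5 mm and 10.7 degrees, less where a joint would pass 70% of its speed; a pose out of reach is approached as far as the arm can. A call is refused whole if a number of a shift passes 0.0625 or a number of a turn 10.7, either way. A call with a gripper value outside its range is refused whole. The fingers move at their own pace and stop on an object; "newtons" is the grip in N (left out, the last holds). Time passes only in rows, so rows that do not move let the fingers close. It gives the time, the measured TCP pose, the force and the opening at its end, in the units of the state.
- r.read_state(): the state, without advancing time (a new reading comes with each control period).
- cams.camera(name): name is "side" or "top"; returns a dict with "color" (400x640x3 uint8, red, green, blue), "fx", "fy", "cx", "cy" (pixels), "distortion" ([k1, k2, p1, p2, k3] as OpenCV has them; the pictures are not rectified), "extrinsics" (4x4, takes a point from camera to world coordinates). Camera axes: x right, y down, z forward; pixel columns grow to the right and rows downward; lengths in m; the calibration is good to about 2 mm. A picture is of the moment at which its call begins. There is no depth.
- ticket.close_job(): hands the job in, once; it reports no verdict.
The state is a dict: "time": time; "joint_positions": joint angles; "joint_vel": joint speeds; "joint_torque": joint torques, N m; "ee_pos": TCP position; "eef_rot": TCP orientation; "ft_force": force on the tool from outside, world axes, zero at the start; "torque": the same for the moment, N m; "width": finger opening in m.
Only numpy, scipy, OpenCV 4.12 (cv2) and the standard library are available. Lean on these libraries where they do the work, as an engineer would, in place of code of your own. Each camera call takes 0.05 s, during which the arm holds its last target.

### The job

Before the glass column goes up, its square grey foot must be made firm in the bench cradle: take the rectangular-headed aluminium wedge from the white rack, start it loosely, upright and centred, in the gap between the sloping jaw and the foot, and let go of it. Then tap or press its head gently down until it is tight, so that it grips firmly by itself, without forcing it: too hard a push cracks the foot. Leave the wedge there and do not disturb the other things on the bench.

Things in the scene. Friction and masses are not known exactly. Their poses are not given: they have to be found in the camera images.
- cradle: Metal cradle fixed to the bench (plate 155 x 90 mm, 6 mm thick). Origin on the bench below the foot's upright face that the wedge bears on; x points from the gap into the foot, y along the gap, z up. From -x to +x: sloping jaw, gap, foot, rubber pad, end stop. The jaw, 50 mm long in y about y = 0, 70 mm high, leans back 1 in 6 like the wedge, so the gap narrows downwards.
- gap (a point): Mouth of the gap: 8 mm from the foot's face towards the jaw, y = 0, 70 mm above the bench; axes as the cradle's. The gap is 14.8 mm wide here, but the jaw is screwed differently each time, up to 2.2 mm either way, which is not measured: the wedge first touches both sides with its tip 15 to 43 mm above the bench, then goes some mm deeper as it tightens.
- foot: Square grey plastic foot, 70 x 70 mm, 70 mm high, with a clear ring 12 mm high on top, 12 mm in from the wedge face. Origin and axes as the cradle's. Yields about 1 mm. Tight: the wedge bears sideways on it with over 10 N; it cracks over 24 N. Wedge friction is about 0.4 (unsure by a fifth): a slow push down of P newtons gives a sideways squeeze of about P or a little more, and it holds when let go.
- wedge_head (a point): Centre of the aluminium wedge's rectangular head, 27 (x) x 32 (y) x 36 mm high (top 18 mm above, underside 18 mm below this point). About 90 g. Axes: z up, x from the sloping face to the flat back, y along the width; in place they agree with the cradle's. Take it by the head, fingers closing along y. It starts upright, hanging loosely by its head in a slot of the rack.
- wedge_tip (a point): Tip of the wedge's shank, 93 mm below the head's centre; this point lies on the flat upright back, 10.25 mm in +x from the head's centre. The shank is 75 mm long, 20 mm wide (y), 8 mm thick at the tip and 20.5 mm under the head: the back is upright and must face the foot, the front slopes 1 in 6 and must face the jaw.
- rack: White bridge-shaped rack fixed to the bench, 70 (x) x 150 mm (y), top 95 mm above the bench. Origin at the bench below its middle. Two square slots 45 mm either side of the middle along y, one with the wedge, the other with the pin.
- pin: Straight round steel pin, 9 mm thick, with a round flat head 32 mm wide, 14 mm high, hanging in the other slot of the rack; not needed, leave it. Origin 5 mm below its tip, 10 mm to its side.
- jar: Big glass jar, 120 mm wide, 150 mm high; origin under its centre. Leave it.
- stopper: Black rubber stopper, 34 mm wide, 28 mm high; origin under its centre. Leave it.
- clamp: Steel hose clamp ring, 48 mm wide, 14 mm high; origin under its centre. Leave it.
- screwdriver: Screwdriver lying on the bench; origin under its middle, x along it. Leave it.
- bottle: White plastic bottle, 64 mm wide, 130 mm high; origin under its centre. Leave it.
- beaker: Glass beaker, 76 mm wide, 90 mm high; origin under its centre. Leave it.
There are look-alikes about, which are no part of the job. Leave any blue or red look-alike of the part that bears wedge_head alone. What is shaped like the rack but red is not meant.

How it is judged:
By the outcome, as a careful person would: the job done as asked, in the order asked, and still so for the second after the job is handed in, with the robot touching nothing.
It also fails if it takes over 54 s, if anything falls off the work surface, if the arm or the gripper's body presses on something with over 40 N, if the wrist force passes 120 N, or if a joint passes its speed limit or range.

## Working session

There is one attempt and no reset: what is moved stays moved. The work goes in short steps, Python scripts to look and compute and a tool call to move; the robot and the scene stay as the last step left them, time stands still between calls to the robot, and variables do not carry over. Pictures are saved under pics/ and viewed, and the job is handed in when it is done.

Besides the shell and the picture viewer there is one more tool, called after "Call:" as name(argument=value, ...) on one line, values as JSON. drive_tool: Moves the arm, as the interface text tells. Its arguments: {"type":"object","properties":{"moves":{"type":"string"},"newtons":{"type":"number"}},"required":["moves"]}

```bash
mkdir -p pics; cat > h.py <<'E'
import numpy as np, cv2
from bench import r, cams, ticket
def grab(n,f):
    d=cams.camera(n); cv2.imwrite('pics/'+f,cv2.cvtColor(d['color'],cv2.COLOR_RGB2BGR)); 
    np.savez('pics/'+f[:-4]+'.npz',**{k:np.array(v) for k,v in d.items()}); return d
def load(f): return dict(np.load('pics/'+f+'.npz'))
def K(d): return np.array([[d['fx'],0,d['cx']],[0,d['fy'],d['cy']],[0,0,1.]])
def ray(d,uv):
    p=cv2.undistortPoints(np.array([[uv]],float),K(d),np.array(d['distortion'],float))[0,0]
    E=np.array(d['extrinsics']); v=E[:3,:3]@np.array([p[0],p[1],1]); return E[:3,3],v/np.linalg.norm(v)
def plane(d,uv,z):
    o,v=ray(d,uv); return o+v*(z-o[2])/v[2]
def tri(d1,u1,d2,u2):
    o1,v1=ray(d1,u1);o2,v2=ray(d2,u2)
    A=np.stack([v1,-v2],1); s=np.linalg.lstsq(A,o2-o1,rcond=None)[0]
    a=o1+s[0]*v1;b=o2+s[1]*v2; return (a+b)/2,np.linalg.norm(a-b)
def proj(d,P):
    E=np.linalg.inv(np.array(d['extrinsics'])); rv=cv2.Rodrigues(E[:3,:3])[0]
    return cv2.projectPoints(np.array(P,float).reshape(-1,3),rv,E[:3,3],K(d),np.array(d['distortion'],float))[0][:,0]
E
python3 - <<'E'
from h import *
s=r.read_state(); print({k:np.round(v,3) for k,v in s.items()})
for n in('side','top'):
    d=grab(n,n+'0.png'); print(n,d['fx'],d['fy'],d['cx'],d['cy'],d['distortion'],np.round(d['extrinsics'],3))
E
```

```text
{'time': np.float64(0.0), 'joint_positions': array([ 1.206,  0.333, -0.065,  1.461,  0.022,  1.35 , -0.089]), 'joint_vel': array([ 0.001, -0.002, -0.002,  0.   ,  0.001, -0.001,  0.   ]), 'joint_torque': array([-2.0000e-03, -6.2327e+01,  2.4000e-02, -3.8991e+01, -6.1000e-02,
        4.0000e-02,  0.0000e+00]), 'ee_pos': array([ 0.209, -0.588,  0.233]), 'eef_rot': array([-0.697, -0.121,  0.697, -0.12 ]), 'ft_force': array([-0.1  , -0.049, -0.624]), 'torque': array([-0.029, -0.011,  0.043]), 'width': np.float64(0.087)}
side 451.98733311259576 451.98733311259576 313.0972090655163 198.9724562410801 [0.01450898 0.         0.         0.         0.        ] [[-0.806 -0.421  0.417 -0.062]
 [-0.592  0.595 -0.543  0.853]
 [-0.019 -0.684 -0.729  1.075]
 [ 0.     0.     0.     1.   ]]
top 504.66751400437585 504.66751400437585 315.3819403563132 202.77966997907413 [-0.14932874  0.          0.          0.          0.        ] [[ 0.007 -0.998  0.069  0.396]
 [-1.    -0.007 -0.004  0.15 ]
 [ 0.005 -0.069 -0.998  1.348]
 [ 0.     0.     0.     1.   ]]
```

View pics/side0.png

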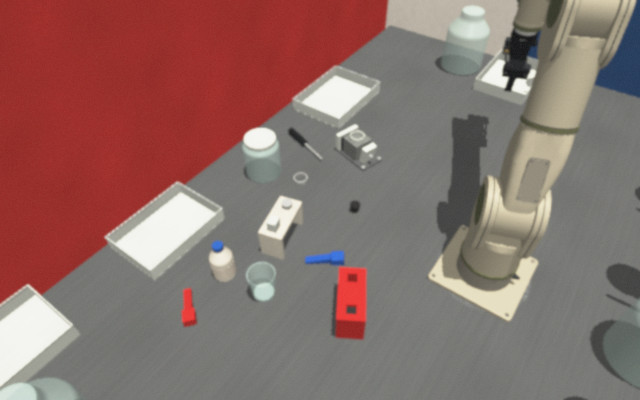

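View pics/top0.png

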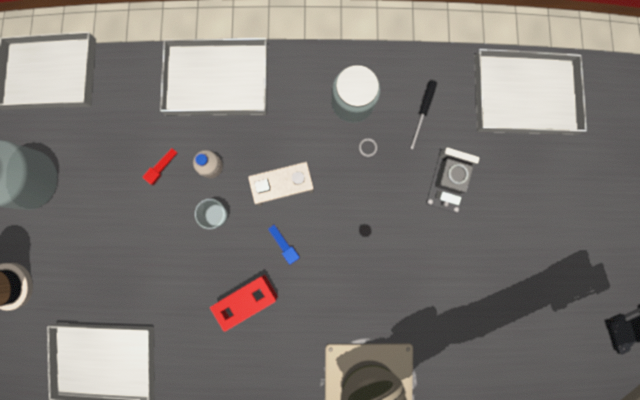

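The side view shows the white rack near (281,226), with a head at (273,224) and another at (288,204), and the cradle at (357,145). In the top view the white rack is at (281,183) with a square head at (262,186) and a round one at (299,178). The cradle is at (456,178). Next I'll take close crops.

```bash
python3 - <<'E'
import cv2,numpy as np
s=cv2.imread('pics/side0.png');t=cv2.imread('pics/top0.png')
def c(im,x,y,w,h,k): return cv2.resize(im[y:y+h,x:x+w],None,fx=k,fy=k,interpolation=cv2.INTER_CUBIC)
cv2.imwrite('pics/c1.png',np.hstack([c(t,240,150,80,60,5),c(s,250,185,80,60,5)]))
cv2.imwrite('pics/c2.png',np.hstack([c(t,420,140,64,75,6),c(s,325,110,64,75,6)]))
E
```

```text
(no output)
```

View pics/c1.png

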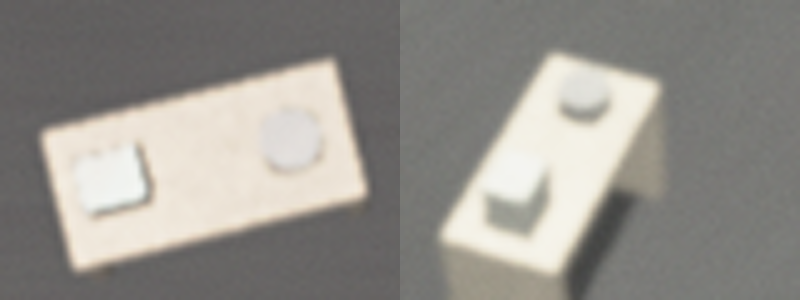

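View pics/c2.png

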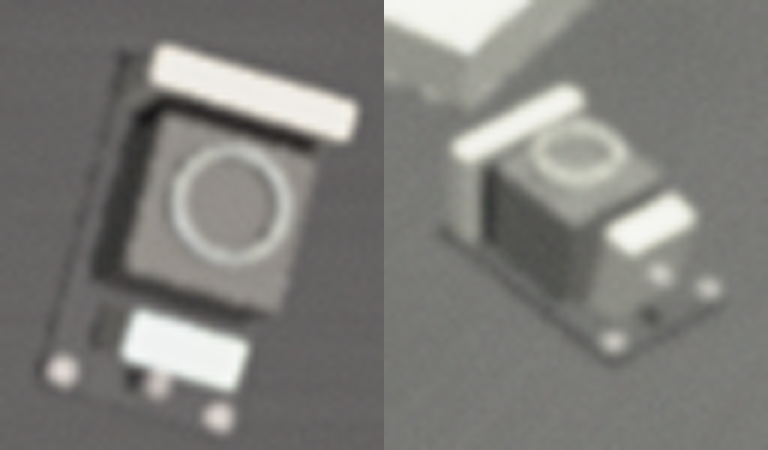

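The crops show the wedge's rectangular head at top (262,186) and the round pin head at (299,178). The cradle's 50 mm jaw with its screws is the lower bar at top (451,198), and the wide end stop is the bar above it. The blue (285,245) and red (160,166) look-alikes and the red rack (244,303) are to be left. Now I'll measure.

```bash
cat > m1.py <<'E'
from h import *
t=load('top0'); s=load('side0')
def mask_pts(d,box,fn,k=6):
    x,y,w,h=box
    im=cv2.resize(d['color'][y:y+h,x:x+w],None,fx=k,fy=k,interpolation=cv2.INTER_CUBIC).astype(int)
    m=fn(im).astype(np.uint8)*255
    cs,_=cv2.findContours(m,cv2.RETR_EXTERNAL,cv2.CHAIN_APPROX_NONE)
    c=max(cs,key=cv2.contourArea)[:,0].astype(float)
    return (c+0.5)/k-0.5+[x,y],m
im=t['color']
for u,v in [(262,186),(280,182),(299,178),(255,190),(451,199),(461,155),(465,190),(458,175)]: print(u,v,im[v,u])
for nm,z,box,fn in [('racktop',.095,(240,150,84,64),lambda i:i.sum(2)>400),
   ('jaw',.070,(436,188,30,22),lambda i:i.sum(2)>480),
   ('head',.131,(248,172,30,28),lambda i:(i[...,2]-i[...,0]>-9)&(i.sum(2)>400)),
   ('stop',.070,(440,144,42,26),lambda i:i.sum(2)>480)]:
    c,m=mask_pts(t,box,fn); cv2.imwrite('pics/m_%s.png'%nm,m)
    P=np.array([plane(t,p,z)[:2] for p in c])*1000
    (cc,wh,a)=cv2.minAreaRect(P.astype(np.float32)); print(nm,np.round(cc,1),np.round(wh,1),round(a,1)); print(np.round(cv2.boxPoints((cc,wh,a)),1).tolist())
E
python3 m1.py
```

```text
262 186 [240 241 238]
280 182 [236 227 214]
299 178 [226 222 218]
255 190 [236 229 218]
451 199 [240 242 240]
461 155 [238 235 229]
465 190 [142 139 134]
458 175 [148 144 139]
racktop [533.3 232.7] [ 75.1 154.4] 14.7
[[477.3999938964844, 297.79998779296875], [516.5999755859375, 148.5], [589.2000122070312, 167.5], [550.0999755859375, 316.8999938964844]]
jaw [ 495.1 -200.8] [53.6 34.1] 73.2
[[471.1000061035156, -221.60000610351562], [503.70001220703125, -231.39999389648438], [519.2000122070312, -180.10000610351562], [486.5, -170.1999969482422]]
head [521.2 275.2] [27.  32.6] 17.2
[[503.3999938964844, 286.79998779296875], [513.0999755859375, 255.60000610351562], [538.9000244140625, 263.6000061035156], [529.2000122070312, 294.79998779296875]]
stop [ 611.9 -234.7] [92.9 19.3] 73.9
[[589.7000122070312, -276.70001220703125], [608.2000122070312, -282.0], [634.0, -192.6999969482422], [615.5, -187.39999389648438]]
```

```bash
cat > m2.py <<'E'
from h import *
t=load('top0'); s=load('side0')
c0=np.array([0.5114,-0.2058])
for a in (-16.5,):
  a=np.radians(a); ex=np.array([np.cos(a),np.sin(a)]); ey=np.array([-ex[1],ex[0]])
  for nm,d in (('top',t),('side',s)):
    g=cv2.cvtColor(d['color'],cv2.COLOR_RGB2GRAY).astype(np.float32)
    def samp(xs,ys):
        P=[[*(c0+x*ex+y*ey),.07] for x in xs for y in ys]
        uv=proj(d,P).astype(np.float32)
        return cv2.remap(g,uv[:,0].reshape(1,-1),uv[:,1].reshape(1,-1),cv2.INTER_CUBIC).reshape(len(xs),len(ys))
    xs=np.arange(-40,110,2)/1000
    S=samp(xs,np.arange(-20,21,2)/1000).mean(1)
    print(nm,'x-prof'); print(' '.join('%d:%d'%(x*1000,v) for x,v in zip(xs,S)))
    ys=np.arange(-56,57,2)/1000
    S=samp(np.arange(25,70,3)/1000,ys).mean(0); print(nm,'y foot'); print(' '.join('%d:%d'%(x*1000,v) for x,v in zip(ys,S)))
    S=samp(np.arange(-12,-3,2)/1000,ys).mean(0); print(nm,'y jaw'); print(' '.join('%d:%d'%(x*1000,v) for x,v in zip(ys,S)))
# fit: rectify at z=70 for viewing, 3px/mm
  for nm,d in (('top',t),('side',s)):
    X,Y=np.meshgrid(np.arange(-60,130,.5),np.arange(-60,60,.5))
    P=np.stack([c0[0]+(X*ex[0]+Y*ey[0])/1000,c0[1]+(X*ex[1]+Y*ey[1])/1000,np.full(X.shape,.07)],-1)
    uv=proj(d,P.reshape(-1,3)).reshape(*X.shape,2).astype(np.float32)
    o=cv2.remap(d['color'],uv[...,0],uv[...,1],cv2.INTER_CUBIC)[::-1]
    cv2.imwrite('pics/rect_%s.png'%nm,cv2.resize(o[...,::-1],None,fx=2,fy=2))
E
python3 m2.py; python3 -c "
import cv2,numpy as np
a=[cv2.imread('pics/rect_%s.png'%n)[:280] if 0 else cv2.resize(cv2.imread('pics/rect_%s.png'%n),None,fx=.62,fy=.62) for n in('top','side')]
cv2.imwrite('pics/rect.png',np.vstack(a))"
```

```text
top x-prof
-40:111 -38:117 -36:121 -34:124 -32:125 -30:121 -28:120 -26:136 -24:174 -22:218 -20:240 -18:242 -16:241 -14:241 -12:241 -10:241 -8:242 -6:242 -4:237 -2:207 0:155 2:111 4:87 6:74 8:65 10:66 12:80 14:105 16:129 18:142 20:146 22:145 24:143 26:143 28:147 30:157 32:166 34:169 36:167 38:162 40:158 42:154 44:150 46:147 48:146 50:146 52:146 54:146 56:146 58:146 60:145 62:146 64:146 66:148 68:149 70:150 72:155 74:163 76:169 78:168 80:159 82:142 84:114 86:79 88:51 90:46 92:71 94:124 96:184 98:226 100:237 102:236 104:235 106:235 108:236
top y foot
-56:98 -54:99 -52:98 -50:98 -48:98 -46:98 -44:98 -42:97 -40:97 -38:100 -36:110 -34:124 -32:137 -30:149 -28:161 -26:171 -24:171 -22:160 -20:149 -18:144 -16:144 -14:146 -12:147 -10:147 -8:147 -6:148 -4:149 -2:149 0:148 2:149 4:149 6:149 8:149 10:150 12:152 14:157 16:164 18:170 20:168 22:156 24:142 26:137 28:141 30:145 32:141 34:127 36:102 38:74 40:58 42:54 44:54 46:57 48:64 50:78 52:93 54:99 56:95
top y jaw
-56:98 -54:98 -52:98 -50:99 -48:98 -46:99 -44:99 -42:99 -40:99 -38:99 -36:99 -34:98 -32:96 -30:98 -28:125 -26:178 -24:227 -22:243 -20:243
[... 956 characters left out ...]
171 -22:168 -20:166 -18:167 -16:169 -14:171 -12:172 -10:174 -8:175 -6:175 -4:175 -2:175 0:176 2:178 4:180 6:182 8:185 10:186 12:185 14:181 16:175 18:168 20:162 22:156 24:153 26:153 28:154 30:153 32:148 34:138 36:125 38:111 40:100 42:91 44:86 46:83 48:81 50:81 52:80 54:79 56:78
side y jaw
-56:120 -54:122 -52:122 -50:122 -48:122 -46:121 -44:120 -42:121 -40:121 -38:120 -36:121 -34:125 -32:134 -30:150 -28:173 -26:199 -24:221 -22:233 -20:239 -18:241 -16:242 -14:242 -12:242 -10:242 -8:242 -6:242 -4:243 -2:243 0:243 2:243 4:244 6:243 8:243 10:243 12:244 14:244 16:243 18:242 20:241 22:236 24:224 26:205 28:181 30:157 32:138 34:124 36:116 38:111 40:106 42:102 44:100 46:99 48:98 50:97 52:96 54:94 56:91
```

View pics/rect.png

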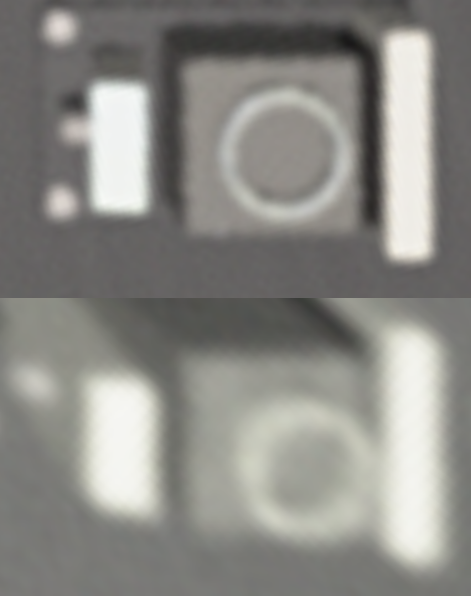

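```bash
cat > st.py <<'E'
from h import *
from scipy.spatial.transform import Rotation as R
s=r.read_state(); M=R.from_quat(s['eef_rot']).as_matrix()
print('t',s['time'],'tcp',np.round(np.array(s['ee_pos'])*1000,1),'toolx',np.round(M[:,0],3),'y yaw',round(np.degrees(np.arctan2(M[1,1],M[0,1])),2),'F',np.round(s['ft_force'],2),'T',np.round(s['torque'],2),'w',round(s['width']*1000,1))
print('j',np.round(s['joint_positions'],2))
E
python3 st.py
```

```text
t 0.1 tcp [ 209.3 -588.5  232.8] toolx [-0.001  0.001 -1.   ] y yaw -70.42 F [-0.45 -0.   -0.5 ] T [-0.03 -0.03  0.01] w 86.9
j [ 1.21  0.33 -0.06  1.46  0.02  1.35 -0.09]
```

Every measurement fits the given sizes. The rack top reads 75x154 mm, the head 27x32.6 mm at (521,275), and the foot 70 mm square. The jaw edge to foot gap is about 14 mm, with the mouth at about (517.5,-207.3) mm and a yaw of about -16.3°. I'll move above the wedge.

Call:
drive_tool(moves="0.04 0.048 0.003 -4.1 0; 0.04 0.048 0.003 0 0; 0.04 0.048 0 0 0; 0.04 0.048 0 0 0; 0.04 0.048 0 0 0; 0.04 0.048 0 0 0; 0.006 0.048 0 0 0; 0.006 0.048 0 0 0; 0.006 0.048 0 0 0; 0.006 0.048 0 0 0; 0.006 0.048 0 0 0; 0.006 0.048 0 0 0; 0.006 0.048 0 0 0; 0.006 0.048 0 0 0; 0.006 0.048 0 0 0; 0.006 0.048 0 0 0; 0.006 0.048 0 0 0; 0.006 0.048 0 0 0; 0 0 0 0 0")

```text
time: 2.48
ee_pos: [0.5199, 0.2793, 0.2389]
eef_rot: [-0.7, -0.098, 0.701, -0.097]
ft_force: [0.0, 0.2, 1.5]
width: 0.0868
```

```bash
python3 st.py; python3 -c "
from h import *
grab('side','side1.png')"
```

```text
t 2.475 tcp [519.9 279.3 238.9] toolx [-0.002  0.002 -1.   ] y yaw -74.18 F [0.05 0.16 1.54] T [-0.07  0.04 -0.02] w 86.8
j [ 0.04  0.34 -0.76  1.52  0.24  1.38 -2.03]
```

View pics/side1.png

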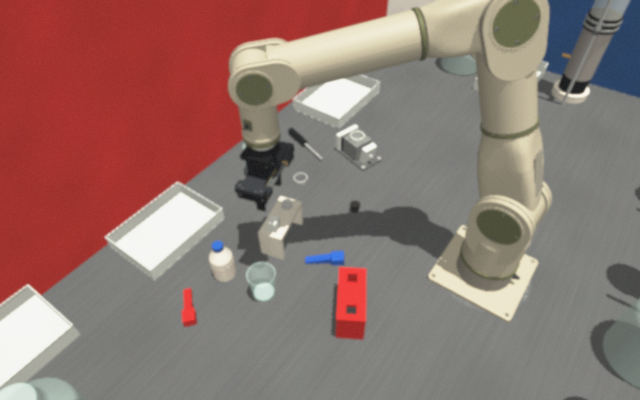

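The side view shows the gripper above the rack at about (265,180), with nothing disturbed. Next I'll descend partway and check alignment.

Call:
drive_tool(moves="0 0 -0.02 0 0; 0 0 -0.025 0 0; 0 0 -0.025 0 0; 0 0 -0.015 0 0; 0 0 0 0 0; 0 0 0 0 0")

```text
time: 3.28
ee_pos: [0.5219, 0.275, 0.1553]
eef_rot: [0.701, 0.095, -0.7, 0.095]
ft_force: [-0.5, -0.2, -0.2]
width: 0.0868
```

```bash
python3 st.py; python3 -c "
from h import *
d=grab('side','side2.png'); e=grab('top','top2.png')
f=lambda d,x,y:cv2.resize(d['color'][y:y+70,x:x+80,::-1],None,fx=5,fy=5,interpolation=cv2.INTER_CUBIC)
cv2.imwrite('pics/c3.png',np.hstack([f(e,240,150),f(d,240,175)]))"
```

```text
t 3.275 tcp [521.9 275.  155.3] toolx [ 0.001  0.    -1.   ] y yaw -74.54 F [-0.47 -0.21 -0.15] T [ 0.01  0.07 -0.03] w 86.8
j [ 0.03  0.41 -0.74  1.63  0.29  1.22 -2.07]
```

View pics/c3.png

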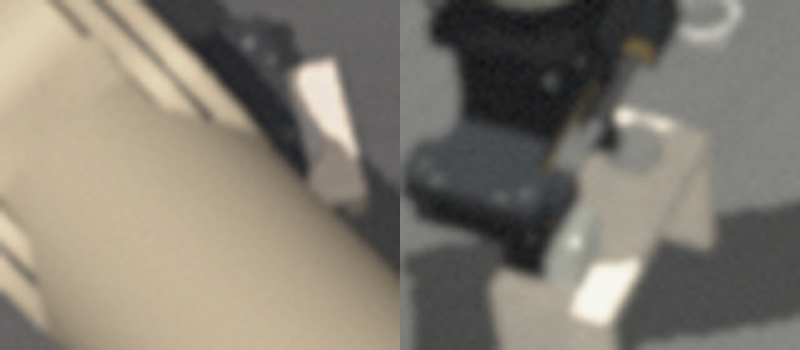

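The crop shows the fingers straddling the wedge head, with the far finger clear of the pin head. I'll descend to TCP z = 0.112 and grip.

Call:
drive_tool(moves="0 0 -0.015 0 0; 0 0 -0.015 0 0; 0 0 -0.013 0 0; 0 0 0 0 0; 0 0 0 0 1; 0 0 0 0 1; 0 0 0 0 1; 0 0 0 0 1; 0 0 0 0 1; 0 0 0 0 1; 0 0 0 0 1; 0 0 0 0 1", newtons=25)

```text
time: 4.88
ee_pos: [0.5214, 0.2751, 0.1116]
eef_rot: [0.701, 0.095, -0.701, 0.095]
ft_force: [-1.0, -0.4, 0.3]
width: 0.0321
```

```bash
python3 st.py
```

```text
t 4.875 tcp [521.4 275.1 111.6] toolx [ 0. -0. -1.] y yaw -74.51 F [-1.03 -0.43  0.35] T [-0.04  0.02 -0.04] w 32.1
j [ 0.01  0.45 -0.72  1.67  0.32  1.14 -2.09]
```

The opening is 32.1 mm, which matches the head's y size. Now I'll lift straight up.

Call:
drive_tool(moves="0 0 0.01 0 1; 0 0 0.02 0 1; 0 0 0.025 0 1; 0 0 0.03 0 1; 0 0 0.03 0 1; 0 0 0.025 0 1; 0 0 0.01 0 1; 0 0 0 0 1; 0 0 0 0 1")

```text
time: 6.0
ee_pos: [0.5211, 0.2748, 0.2606]
eef_rot: [-0.7, -0.095, 0.701, -0.095]
ft_force: [-0.4, 0.2, -1.4]
width: 0.0321
```

```bash
python3 st.py; python3 -c "
from h import *
d=grab('side','side3.png'); print(proj(d,[[.5214,.275,.27],[.5214,.275,.177]]))
f=lambda d,x,y:cv2.resize(d['color'][y:y+80,x:x+100,::-1],None,fx=7,fy=7,interpolation=cv2.INTER_CUBIC)
cv2.imwrite('pics/c4.png',f(d,220,150))"
```

```text
t 6.0 tcp [521.1 274.8 260.6] toolx [-0.001 -0.001 -1.   ] y yaw -74.51 F [-0.42  0.21 -1.43] T [ 0.06  0.01 -0.02] w 32.1
j [ 0.04  0.33 -0.76  1.49  0.23  1.42 -2.03]
[[268.83122303 183.67484771]
 [271.98365955 208.27720025]]
```

View pics/c4.png

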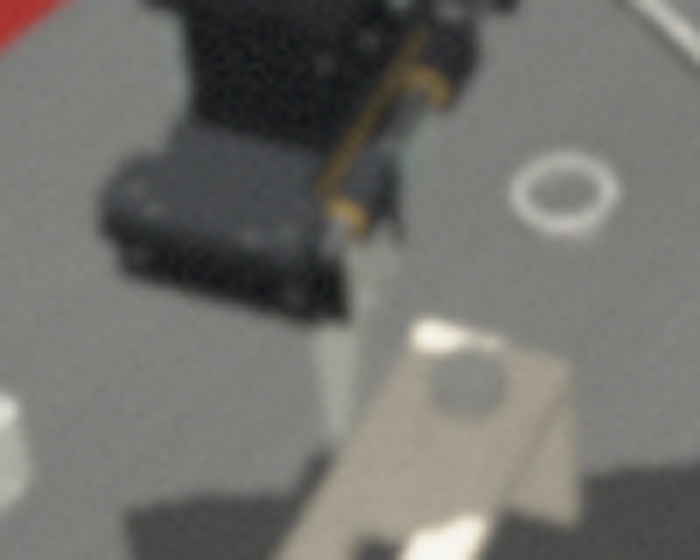

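```bash
python3 - <<'E'
from h import *
d=load('side3'); g=cv2.cvtColor(d['color'],cv2.COLOR_RGB2GRAY)
h=np.array([.5211,.2748,.2616]); a=np.radians(15.5)
ex=np.array([np.cos(a),np.sin(a),0]);ey=np.array([-ex[1],ex[0],0])
for sg in (1,-1):
    for z,th in((-30,18.5),(-60,13.5),(-92,8.1)):
        back=10.25; P=[h+ (sg*ex*x+ey*y+np.array([0,0,z]))/1000 for x in(back,back-th) for y in(-10,10)]
        q=proj(d,P); print(sg,z,'cols %.1f..%.1f rows %.0f..%.0f'%(q[:,0].min(),q[:,0].max(),q[:,1].min(),q[:,1].max()))
for row in range(194,216,2): print(row,g[row,258:280].tolist())
E
```

```text
1 -30 cols 265.1..274.8 rows 191..198
1 -60 cols 266.2..274.0 rows 198..205
1 -92 cols 267.3..273.2 rows 207..213
-1 -30 cols 265.8..275.5 rows 191..198
-1 -60 cols 268.6..276.4 rows 199..206
-1 -92 cols 271.5..277.3 rows 208..214
194 [65, 63, 51, 49, 46, 38, 40, 46, 47, 43, 47, 76, 117, 138, 140, 133, 130, 129, 127, 128, 128, 133]
196 [120, 114, 106, 98, 92, 86, 89, 97, 108, 114, 110, 115, 129, 137, 134, 129, 127, 127, 128, 129, 148, 181]
198 [127, 126, 125, 125, 125, 128, 135, 144, 155, 158, 156, 156, 151, 142, 134, 129, 128, 129, 129, 139, 166, 210]
200 [126, 128, 126, 127, 130, 130, 138, 149, 159, 161, 161, 159, 152, 140, 133, 132, 131, 133, 136, 143, 155, 168]
202 [126, 125, 129, 126, 129, 128, 134, 144, 156, 158, 160, 156, 150, 141, 135, 130, 133, 136, 145, 152, 157, 157]
204 [127, 127, 126, 128, 129, 128, 131, 140, 150, 158, 162, 157, 148, 138, 134, 135, 137, 146, 155, 157, 155, 156]
206 [126, 128, 129, 126, 127, 129, 130, 137, 149, 159, 159, 156, 146, 137, 134, 140, 147, 154, 156, 156, 157, 156]
208 [128, 128, 128, 124, 126, 126, 130, 135, 145, 158, 158, 154, 146, 139, 145, 150, 154, 156, 154, 156, 157, 154]
210 [126, 125, 126, 127, 128, 129, 132, 135, 142, 155, 156, 154, 145, 147, 152, 158, 156, 156, 156, 158, 159, 153]
212 [128, 125, 129, 130, 131, 129, 129, 129, 135, 139, 143, 146, 150, 153, 155, 158, 155, 156, 158, 157, 154, 154]
214 [128, 128, 129, 131, 129, 124, 118, 110, 111, 120, 135, 148, 155, 159, 157, 156, 157, 157, 157, 157, 159, 155]
```

The shank's left edge (col 265.2 to 266.7, rows 198 to 210) follows the vertical, so the flat back faces world +x. The reversed case would need 4 px of drift. The wedge must therefore turn by -31.8° and go to head centre of about (513,-206), leaving the back 2.5 mm clear of the foot.

Call:
drive_tool(moves="-0.001 -0.02 0 0 1; -0.001 -0.04 0 -5 1; -0.001 -0.045 0 -5 1; -0.001 -0.045 0 -5 1; -0.001 -0.045 0 -5 1; -0.001 -0.045 0 -5 1; -0.001 -0.045 0 -5 1; -0.001 -0.045 0 -1.8 1; 0 -0.045 0 0 1; 0 -0.045 0 0 1; 0 -0.04 0 0 1; 0 -0.021 0 0 1; 0 0 0 0 1; 0 0 0 0 1; 0 0 -0.025 0 1; 0 0 -0.025 0 1; 0 0 -0.015 0 1; 0 0 0 0 1; 0 0 0 0 1; 0 0 0 0 1")

```text
time: 8.55
ee_pos: [0.5139, -0.206, 0.1976]
eef_rot: [0.7, -0.1, -0.699, -0.1]
ft_force: [0.2, -0.9, -1.7]
width: 0.0319
```

```bash
python3 st.py; python3 -c "
from h import *
d=grab('side','side4.png');e=grab('top','top4.png')
f=lambda d,x,y:cv2.resize(d['color'][y:y+80,x:x+80,::-1],None,fx=5,fy=5,interpolation=cv2.INTER_CUBIC)
cv2.imwrite('pics/c5.png',np.hstack([f(e,410,140),f(d,325,100)]))"
```

```text
t 8.55 tcp [ 513.9 -206.   197.6] toolx [ 0.001 -0.001 -1.   ] y yaw -106.31 F [ 0.22 -0.93 -1.65] T [ 0.01  0.03 -0.03] w 31.9
j [ 0.64  0.22 -0.4   1.69  0.09  1.25 -1.63]
```

View pics/c5.png

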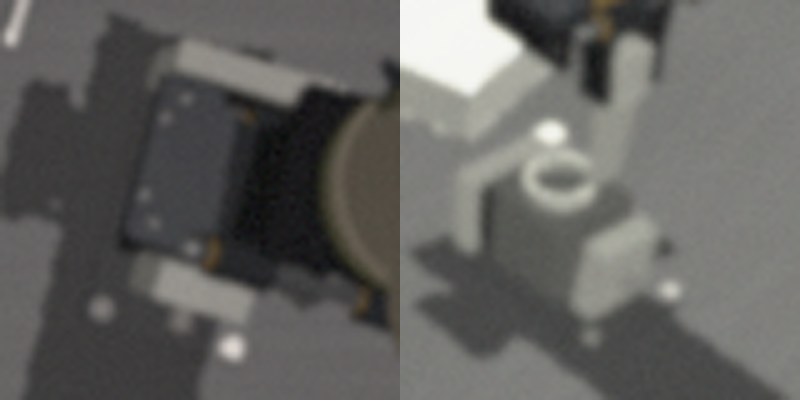

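```bash
python3 - <<'E'
from h import *
d=load('side4'); g=cv2.cvtColor(d['color'],cv2.COLOR_RGB2GRAY)
a=np.radians(-16.3); ex=np.array([np.cos(a),np.sin(a),0]);ey=np.array([-ex[1],ex[0],0])
h=np.array([.5135,-.206,.1986])
C=[h+(ex*x+ey*y+np.array([0,0,-93]))/1000 for x in(10.25,2.25) for y in(-10,10)]
print('tip pred',np.round(proj(d,C),1).tolist())
C=[h+(ex*x+ey*y+np.array([0,0,z]))/1000 for z in (-30,-60) for x in(10.25,10.25-13.5) for y in(-10,10)]
print('shank pred',np.round(proj(d,C),1).tolist())
im=cv2.resize(d['color'][110:150,350:390,::-1],None,fx=15,fy=15,interpolation=cv2.INTER_CUBIC)
cv2.imwrite('pics/c6.png',im)
for row in range(112,146,3): print(row,g[row,360:384].tolist())
E
```

```text
tip pred [[367.4, 134.1], [363.0, 136.5], [369.0, 135.3], [364.6, 137.6]]
shank pred [[368.7, 119.0], [364.1, 121.3], [371.5, 120.9], [366.9, 123.3], [368.1, 126.3], [363.6, 128.6], [370.8, 128.3], [366.3, 130.6]]
112 [90, 70, 45, 22, 33, 37, 67, 110, 141, 156, 155, 155, 155, 150, 139, 114, 89, 97, 114, 122, 125, 121, 122, 124]
115 [99, 73, 47, 32, 27, 39, 71, 111, 142, 152, 153, 152, 150, 147, 128, 102, 95, 106, 117, 122, 122, 120, 123, 124]
118 [106, 86, 63, 49, 36, 43, 77, 117, 144, 154, 155, 157, 153, 144, 135, 126, 121, 123, 123, 123, 120, 123, 122, 123]
121 [125, 121, 120, 120, 121, 118, 128, 140, 150, 152, 149, 143, 134, 125, 123, 122, 123, 124, 121, 123, 121, 122, 123, 123]
124 [122, 123, 127, 136, 141, 146, 146, 146, 148, 146, 142, 135, 125, 123, 123, 123, 123, 123, 123, 122, 121, 124, 125, 124]
127 [125, 123, 127, 137, 144, 148, 146, 145, 146, 144, 134, 130, 125, 122, 119, 124, 124, 125, 126, 125, 125, 125, 127, 122]
130 [163, 149, 145, 143, 145, 146, 147, 147, 143, 139, 132, 122, 124, 122, 123, 122, 125, 127, 125, 126, 127, 125, 124, 125]
133 [156, 160, 162, 155, 149, 146, 147, 145, 140, 132, 126, 123, 122, 124, 123, 124, 124, 126, 125, 127, 128, 126, 127, 129]
136 [115, 130, 146, 152, 140, 131, 123, 118, 117, 120, 126, 124, 123, 124, 125, 128, 127, 128, 125, 127, 124, 125, 125, 127]
139 [181, 181, 171, 148, 118, 104, 97, 97, 96, 96, 104, 113, 121, 127, 126, 128, 127, 127, 127, 127, 125, 128, 128, 129]
142 [118, 108, 102, 99, 97, 97, 95, 93, 95, 100, 106, 123, 136, 138, 134, 128, 127, 127, 128, 125, 126, 124, 127, 127]
145 [95, 94, 89, 95, 98, 107, 120, 129, 140, 153, 160, 165, 165, 167, 160, 151, 139, 129, 126, 128, 127, 128, 128, 126]
```

View pics/c6.png

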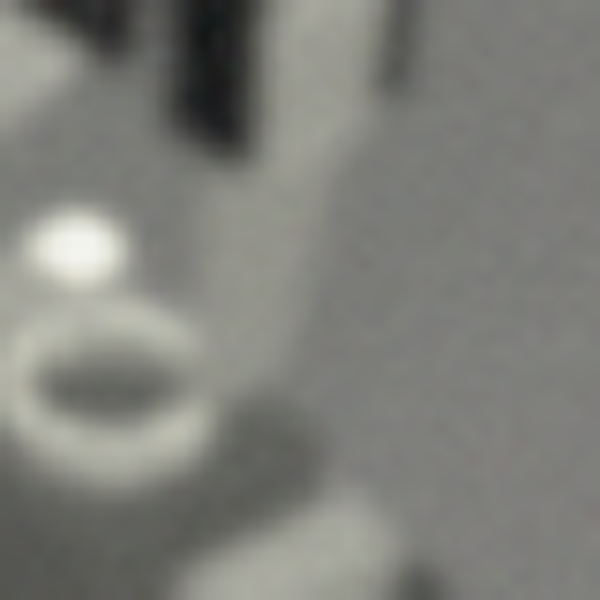

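The shank in the side view sits within about 1 px of its predicted columns (362–371 at row 127), and that shift matches the same small bias in the jaw and foot edges. I'll enter the gap slowly.

Call:
drive_tool(moves="-0.0005 0 -0.01 0 1; 0 0 -0.01 0 1; 0 0 -0.008 0 1; 0 0 -0.004 0 1; 0 0 -0.004 0 1; 0 0 0 0 1; 0 0 0 0 1")

```text
time: 9.52
ee_pos: [0.5131, -0.206, 0.1608]
eef_rot: [0.7, -0.1, -0.7, -0.1]
ft_force: [-0.0, 1.2, -0.7]
width: 0.0316
```

Call:
drive_tool(moves="0 0 -0.002 0 1; 0 0 -0.002 0 1; 0 0 -0.002 0 1; 0 0 -0.002 0 1; 0 0 0 0 1; 0 0 0 0 1")

```text
time: 10.28
ee_pos: [0.513, -0.2059, 0.1526]
eef_rot: [0.7, -0.1, -0.7, -0.1]
ft_force: [-0.4, 0.3, -1.1]
width: 0.0317
```

Call:
drive_tool(moves="0 0 -0.002 0 1; 0 0 -0.002 0 1; 0 0 -0.002 0 1; 0 0 -0.001 0 1; 0 0 0 0 1; 0 0 0 0 1")

```text
time: 11.02
ee_pos: [0.513, -0.2059, 0.1456]
eef_rot: [0.7, -0.1, -0.7, -0.1]
ft_force: [0.5, -0.3, -0.9]
width: 0.0313
```

```bash
python3 st.py; python3 -c "
from h import *
d=grab('side','side5.png');e=grab('top','top5.png')
f=lambda d,x,y:cv2.resize(d['color'][y:y+60,x:x+60,::-1],None,fx=10,fy=10,interpolation=cv2.INTER_CUBIC)
cv2.imwrite('pics/c7.png',f(d,335,110))"
```

```text
t 11.025 tcp [ 513.  -205.9  145.6] toolx [ 0. -0. -1.] y yaw -106.32 F [ 0.55 -0.35 -0.87] T [ 0.07 -0.01 -0.05] w 31.3
j [ 0.64  0.27 -0.39  1.75  0.11  1.15 -1.64]
```

View pics/c7.png

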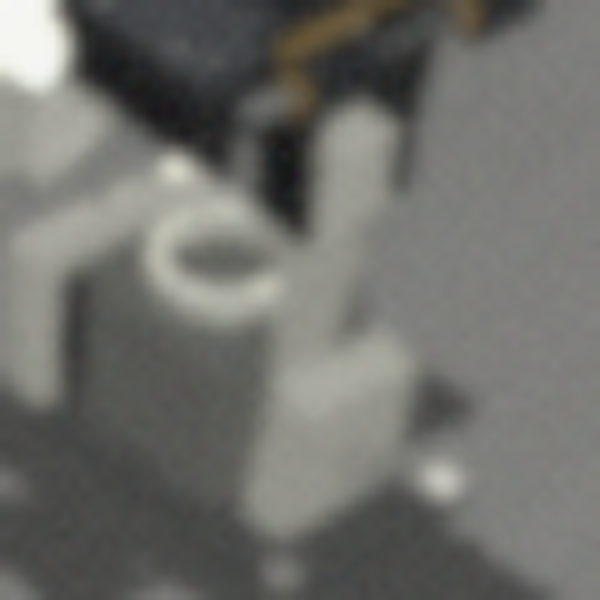

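The side crop shows the shank inside the gap between the foot and jaw at crop (320,330), with no contact force. I'll probe towards the foot in small steps.

Call:
drive_tool(moves="0.0005 -0.00015 0 0 1; 0.0005 -0.00015 0 0 1; 0 0 0 0 1; 0 0 0 0 1")

```text
time: 11.62
ee_pos: [0.5139, -0.2063, 0.1455]
eef_rot: [-0.7, 0.1, 0.7, 0.1]
ft_force: [-0.1, -0.6, -1.1]
width: 0.0314
```

Call:
drive_tool(moves="0.0005 -0.00015 0 0 1; 0.0002 -0.00005 0 0 1; 0 0 0 0 1; 0 0 0 0 1")

```text
time: 12.12
ee_pos: [0.5145, -0.2064, 0.1455]
eef_rot: [-0.7, 0.1, 0.7, 0.1]
ft_force: [-1.0, 0.6, -1.2]
width: 0.0318
```

Call:
drive_tool(moves="0.0004 -0.0001 0 0 1; 0 0 0 0 1; 0 0 0 0 1")

```text
time: 12.5
ee_pos: [0.5148, -0.2065, 0.1455]
eef_rot: [-0.7, 0.1, 0.7, 0.1]
ft_force: [-3.1, 1.5, 0.4]
width: 0.0318
```

Call:
drive_tool(moves="0.0004 -0.0001 0 0 1; 0 0 0 0 1; 0 0 0 0 1")

```text
time: 12.88
ee_pos: [0.5154, -0.2067, 0.1455]
eef_rot: [-0.7, 0.1, 0.7, 0.1]
ft_force: [-2.6, -0.5, -0.1]
width: 0.0318
```

Contact is felt at about x = 0.5147. I'll back off a touch and lower while watching the force.

Call:
drive_tool(moves="-0.0006 0.0002 0 0 1; 0 0 -0.002 0 1; 0 0 -0.002 0 1; 0 0 -0.002 0 1; 0 0 -0.001 0 1; 0 0 0 0 1; 0 0 0 0 1")

```text
time: 13.75
ee_pos: [0.5149, -0.2064, 0.1386]
eef_rot: [0.7, -0.1, -0.7, -0.1]
ft_force: [-0.5, -0.8, -1.3]
width: 0.0317
```

Call:
drive_tool(moves="0 0 -0.001 0 1; 0 0 -0.001 0 1; 0 0 -0.001 0 1; 0 0 0 0 1")

```text
time: 14.25
ee_pos: [0.5148, -0.2065, 0.1355]
eef_rot: [0.7, -0.1, -0.7, -0.1]
ft_force: [-0.7, -0.0, -2.1]
width: 0.0317
```

Call:
drive_tool(moves="0 0 -0.001 0 1; 0 0 -0.001 0 1; 0 0 -0.001 0 1; 0 0 -0.001 0 1; 0 0 0 0 1")

```text
time: 14.88
ee_pos: [0.5148, -0.2064, 0.1315]
eef_rot: [-0.7, 0.1, 0.7, 0.1]
ft_force: [0.5, 0.0, -0.7]
width: 0.0314
```

Call:
drive_tool(moves="0 0 -0.001 0 1; 0 0 -0.001 0 1; 0 0 -0.001 0 1; 0 0 0 0 1")

```text
time: 15.38
ee_pos: [0.5148, -0.2064, 0.1285]
eef_rot: [-0.7, 0.1, 0.7, 0.1]
ft_force: [-0.6, -0.4, -1.6]
width: 0.0318
```

Call:
drive_tool(moves="0 0 -0.001 0 1; 0 0 -0.001 0 1; 0 0 -0.001 0 1; 0 0 0 0 1")

```text
time: 15.88
ee_pos: [0.5148, -0.2065, 0.1255]
eef_rot: [0.7, -0.1, -0.7, -0.1]
ft_force: [-0.3, -0.9, -0.7]
width: 0.0319
```

Call:
drive_tool(moves="0 0 -0.001 0 1; 0 0 -0.001 0 1; 0 0 -0.001 0 1; 0 0 0 0 1")

```text
time: 16.38
ee_pos: [0.5148, -0.2064, 0.1225]
eef_rot: [-0.7, 0.1, 0.7, 0.1]
ft_force: [-0.6, 0.0, -1.8]
width: 0.0315
```

Call:
drive_tool(moves="0 0 -0.001 0 1; 0 0 -0.001 0 1; 0 0 0 0 1")

```text
time: 16.75
ee_pos: [0.5148, -0.2065, 0.1205]
eef_rot: [-0.7, 0.1, 0.7, 0.1]
ft_force: [-0.8, -0.1, -2.1]
width: 0.0319
```

Call:
drive_tool(moves="0 0 -0.001 0 1; 0 0 -0.001 0 1; 0 0 0 0 1")

```text
time: 17.12
ee_pos: [0.5148, -0.2064, 0.1185]
eef_rot: [-0.7, 0.1, 0.7, 0.1]
ft_force: [-1.5, 0.8, -1.5]
width: 0.032
```

Call:
drive_tool(moves="0 0 -0.001 0 1; 0 0 -0.001 0 1; 0 0 0 0 1")

```text
time: 17.5
ee_pos: [0.5148, -0.2064, 0.1165]
eef_rot: [-0.7, 0.1, 0.7, 0.1]
ft_force: [-0.7, 0.4, -2.8]
width: 0.0316
```

Call:
drive_tool(moves="0 0 -0.001 0 1; 0 0 -0.001 0 1; 0 0 0 0 1")

```text
time: 17.88
ee_pos: [0.5148, -0.2064, 0.1144]
eef_rot: [-0.7, 0.1, 0.7, 0.1]
ft_force: [-1.8, 0.1, -1.7]
width: 0.0313
```

Call:
drive_tool(moves="0 0 -0.001 0 1; 0 0 -0.001 0 1; 0 0 0 0 1")

```text
time: 18.25
ee_pos: [0.5148, -0.2065, 0.1125]
eef_rot: [-0.7, 0.1, 0.7, 0.1]
ft_force: [-0.3, 0.3, -1.3]
width: 0.0317
```

Call:
drive_tool(moves="0 0 -0.001 0 1; 0 0 -0.001 0 1; 0 0 0 0 1")

```text
time: 18.62
ee_pos: [0.5148, -0.2064, 0.1105]
eef_rot: [-0.7, 0.1, 0.7, 0.1]
ft_force: [-1.4, 0.3, -1.1]
width: 0.0322
```

Call:
drive_tool(moves="0 0 -0.001 0 1; 0 0 -0.001 0 1; 0 0 0 0 1")

```text
time: 19.0
ee_pos: [0.5149, -0.2065, 0.1087]
eef_rot: [0.7, -0.1, -0.7, -0.1]
ft_force: [-4.3, 1.8, 5.2]
width: 0.0319
```

```bash
python3 st.py; python3 -c "
from h import *
d=grab('side','side6.png')
f=lambda d,x,y:cv2.resize(d['color'][y:y+60,x:x+60,::-1],None,fx=10,fy=10,interpolation=cv2.INTER_CUBIC)
cv2.imwrite('pics/c8.png',f(d,335,110))"
```

```text
t 19.0 tcp [ 514.9 -206.5  108.7] toolx [ 0. -0. -1.] y yaw -106.32 F [-4.34  1.78  5.16] T [0.27 0.91 0.02] w 31.9
j [ 0.63  0.31 -0.39  1.78  0.13  1.08 -1.66]
```

View pics/c8.png

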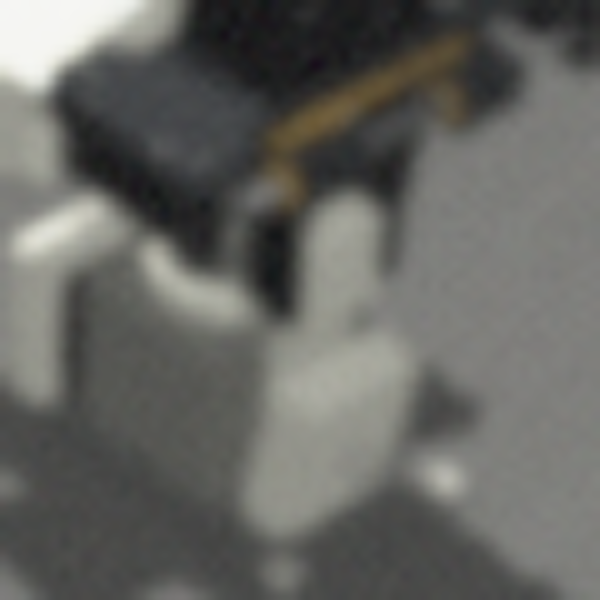

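The force is now +5 N in z and -4 N in x, so the wedge touches both sides at tip height of about 17 mm. I'll ease up 1 mm so it sits loose, then release.

Call:
drive_tool(moves="0 0 0.0012 0 1; 0 0 0 0 1; 0 0 0 0 0.6; 0 0 0 0 0.4; 0 0 0 0 0.2; 0 0 0 0 0.2; 0 0 0 0 0.2")

```text
time: 19.92
ee_pos: [0.5149, -0.2065, 0.1098]
eef_rot: [0.7, -0.1, -0.7, -0.1]
ft_force: [0.3, -0.8, -0.2]
width: 0.0656
```

```bash
python3 st.py
```

```text
t 19.925 tcp [ 514.9 -206.5  109.8] toolx [ 0. -0. -1.] y yaw -106.32 F [ 0.3  -0.75 -0.21] T [ 0.11  0.06 -0.  ] w 65.6
j [ 0.63  0.31 -0.39  1.78  0.13  1.08 -1.66]
```

Call:
drive_tool(moves="0 0 0.01 0 0.2; 0 0 0.02 0 0.2; 0 0 0.03 0 0.2; 0 0 0.02 0 1; 0 0 0 0 1; 0 0 0 0 1; 0 0 0 0 1; 0 0 0 0 1; 0 0 0 0 1; 0 0 0 0 1", newtons=20)

```text
time: 21.18
ee_pos: [0.5148, -0.2064, 0.1897]
eef_rot: [-0.7, 0.1, 0.7, 0.1]
ft_force: [0.0, -0.4, 0.5]
width: 0.0076
```

```bash
python3 st.py; python3 -c "
from h import *
d=grab('side','side7.png')
a=np.radians(-16.3); ex=np.array([np.cos(a),np.sin(a),0]);ey=np.array([-ex[1],ex[0],0])
h=np.array([.5149,-.2065,.110])
print(np.round(proj(d,[h+(ex*x+ey*y+np.array([0,0,18]))/1000 for x in(-13.5,13.5) for y in(-16,16)]),1).tolist())
f=lambda d,x,y:cv2.resize(d['color'][y:y+60,x:x+60,::-1],None,fx=10,fy=10,interpolation=cv2.INTER_CUBIC)
cv2.imwrite('pics/c9.png',f(d,335,110))"
```

```text
t 21.175 tcp [ 514.8 -206.4  189.7] toolx [-0.  0. -1.] y yaw -106.32 F [ 0.02 -0.4   0.46] T [ 0.05 -0.02  0.01] w 7.6
j [ 0.64  0.23 -0.4   1.69  0.09  1.23 -1.63]
[[373.7, 131.4], [366.5, 135.2], [368.3, 127.4], [361.1, 131.2]]
```

View pics/c9.png

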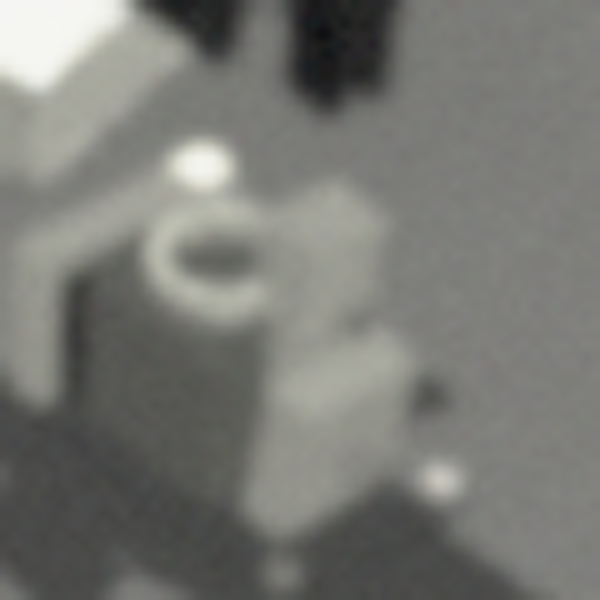

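The wedge stands alone, upright in the gap. Its head top in the crop, about (385,220) to (330,180), matches the prediction. The fingers are shut above it, so I'll press down slowly.

Call:
drive_tool(moves="0 0 -0.01 0 1; 0 0 -0.015 0 1; 0 0 -0.012 0 1; 0 0 -0.006 0 1; 0 0 -0.003 0 1; 0 0 0 0 1; 0 0 0 0 1")

```text
time: 22.1
ee_pos: [0.5151, -0.2065, 0.1442]
eef_rot: [0.7, -0.1, -0.7, -0.1]
ft_force: [0.2, 0.3, 0.8]
width: 0.0005
```

Call:
drive_tool(moves="0 0 -0.001 0 1; 0 0 -0.001 0 1; 0 0 -0.001 0 1; 0 0 0 0 1")

```text
time: 22.6
ee_pos: [0.5148, -0.2064, 0.1407]
eef_rot: [-0.7, 0.1, 0.7, 0.1]
ft_force: [-0.4, -1.5, 0.4]
width: 0.0007
```

Call:
drive_tool(moves="0 0 -0.0005 0 1; 0 0 -0.0005 0 1; 0 0 -0.0005 0 1; 0 0 0 0 1")

```text
time: 23.1
ee_pos: [0.5149, -0.2065, 0.1393]
eef_rot: [0.7, -0.1, -0.7, -0.1]
ft_force: [-0.1, 0.6, 0.6]
width: 0.0002
```

Call:
drive_tool(moves="0 0 -0.0005 0 1; 0 0 -0.0005 0 1; 0 0 0 0 1")

```text
time: 23.48
ee_pos: [0.515, -0.2065, 0.1386]
eef_rot: [0.7, -0.1, -0.7, -0.1]
ft_force: [-0.6, 0.6, 5.8]
width: 0.0006
```

Call:
drive_tool(moves="0 0 -0.0005 0 1; 0 0 -0.0005 0 1; 0 0 0 0 1")

```text
time: 23.85
ee_pos: [0.5151, -0.2066, 0.1379]
eef_rot: [0.7, -0.1, -0.7, -0.1]
ft_force: [-1.6, 1.2, 7.3]
width: 0.0005
```

Call:
drive_tool(moves="0 0 -0.0005 0 1; 0 0 0 0 1")

```text
time: 24.1
ee_pos: [0.5152, -0.2066, 0.1376]
eef_rot: [0.7, -0.101, -0.7, -0.1]
ft_force: [-2.4, 1.0, 9.0]
width: 0.0005
```

Call:
drive_tool(moves="0 0 -0.0005 0 1; 0 0 0 0 1; 0 0 0 0 1")

```text
time: 24.48
ee_pos: [0.5152, -0.2066, 0.1373]
eef_rot: [0.7, -0.101, -0.7, -0.1]
ft_force: [-2.0, 1.6, 11.3]
width: 0.0006
```

Call:
drive_tool(moves="0 0 -0.0005 0 1; 0 0 0 0 1; 0 0 0 0 1")

```text
time: 24.85
ee_pos: [0.5153, -0.2066, 0.137]
eef_rot: [0.7, -0.101, -0.7, -0.1]
ft_force: [-3.9, 0.3, 12.2]
width: 0.0004
```

Call:
drive_tool(moves="0 0 -0.0005 0 1; 0 0 0 0 1; 0 0 0 0 1")

```text
time: 25.22
ee_pos: [0.5153, -0.2066, 0.1366]
eef_rot: [0.7, -0.101, -0.699, -0.1]
ft_force: [-4.4, 1.0, 13.8]
width: 0.0009
```

Call:
drive_tool(moves="0 0 -0.0004 0 1; 0 0 0 0 1; 0 0 0 0 1")

```text
time: 25.6
ee_pos: [0.5154, -0.2067, 0.1364]
eef_rot: [0.7, -0.101, -0.699, -0.1]
ft_force: [-5.1, 0.8, 14.7]
width: 0.0004
```

```bash
python3 -c "
from h import *
for i in range(4):
    s=r.read_state(); print(s['time'],np.round(s['ft_force'],2),np.round(s['ee_pos'],4)); cams.camera('side')"
```

```text
25.6 [-5.09  0.77 14.73] [ 0.5154 -0.2067  0.1364]
25.65 [-4.78  1.09 15.41] [ 0.5154 -0.2066  0.1364]
25.7 [-5.43  2.38 15.02] [ 0.5154 -0.2066  0.1364]
25.75 [-5.12  1.69 15.37] [ 0.5154 -0.2066  0.1364]
```

The push is about 15 N, with 5 N of sideways drag from arm flex. I'll take out the drag while pressing.

Call:
drive_tool(moves="-0.0003 0.0001 0 0 1; 0 0 0 0 1; 0 0 0 0 1")

```text
time: 26.18
ee_pos: [0.5153, -0.2066, 0.1364]
eef_rot: [0.701, -0.101, -0.699, -0.1]
ft_force: [-3.3, 0.9, 13.0]
width: 0.0006
```

Call:
drive_tool(moves="-0.0003 0.0001 0 0 1; 0 0 0 0 1; 0 0 0 0 1")

```text
time: 26.55
ee_pos: [0.5153, -0.2066, 0.1364]
eef_rot: [0.701, -0.101, -0.699, -0.1]
ft_force: [-0.6, 0.7, 12.3]
width: 0.0003
```

Now I'll restore the vertical push to about 15–16 N without sideways load.

Call:
drive_tool(moves="0 0 -0.0005 0 1; 0 0 0 0 1; 0 0 0 0 1")

```text
time: 26.92
ee_pos: [0.5153, -0.2066, 0.1363]
eef_rot: [0.701, -0.101, -0.699, -0.1]
ft_force: [-2.3, 0.4, 16.1]
width: 0.0005
```

Call:
drive_tool(moves="0 0 -0.0004 0 1; 0 0 0 0 1; 0 0 0 0 1")

```text
time: 27.3
ee_pos: [0.5154, -0.2066, 0.1361]
eef_rot: [0.701, -0.101, -0.699, -0.1]
ft_force: [-4.1, 1.3, 17.6]
width: 0.0007
```

```bash
python3 -c "
from h import *
for i in range(4):
    s=r.read_state(); print(s['time'],np.round(s['ft_force'],2),np.round(s['ee_pos'],4)); cams.camera('side')"
```

```text
27.3 [-4.06  1.25 17.59] [ 0.5154 -0.2066  0.1361]
27.35 [-4.18  0.92 17.84] [ 0.5154 -0.2066  0.1361]
27.4 [-3.17  1.28 17.31] [ 0.5154 -0.2066  0.1361]
27.45 [-4.51  0.97 16.89] [ 0.5154 -0.2066  0.1361]
```

The push is about 17 N, which is enough. I'll lift off and step away.

Call:
drive_tool(moves="-0.0002 0 0 0 1; 0 0 0.001 0 1; 0 0 0.002 0 1; 0 0 0.005 0 1; 0 0 0.02 0 1; 0 0 0.04 0 1; -0.01 0.03 0.03 0 1; -0.01 0.05 0 0 1; 0 0.05 0 0 1; 0 0.05 0 0 1; 0 0.05 0 0 1; 0 0.03 0 0 1; 0 0 0 0 1")

```text
time: 29.12
ee_pos: [0.4936, 0.0564, 0.2321]
eef_rot: [-0.7, 0.099, 0.7, 0.099]
ft_force: [0.4, -0.9, -0.1]
width: 0.0003
```

```bash
python3 st.py; python3 -c "
from h import *
d=grab('side','side8.png');e=grab('top','top8.png')
f=lambda d,x,y:cv2.resize(d['color'][y:y+70,x:x+70,::-1],None,fx=5.7,fy=5.7,interpolation=cv2.INTER_CUBIC)
cv2.imwrite('pics/c10.png',np.hstack([f(e,420,140),f(d,325,110)]))"
```

```text
t 29.125 tcp [493.6  56.4 232.1] toolx [-0.  0. -1.] y yaw -106.06 F [ 0.41 -0.92 -0.07] T [ 0.01 -0.01 -0.  ] w 0.3
j [ 0.38  0.09 -0.62  1.77  0.05  1.3  -2.1 ]
```

View pics/c10.png

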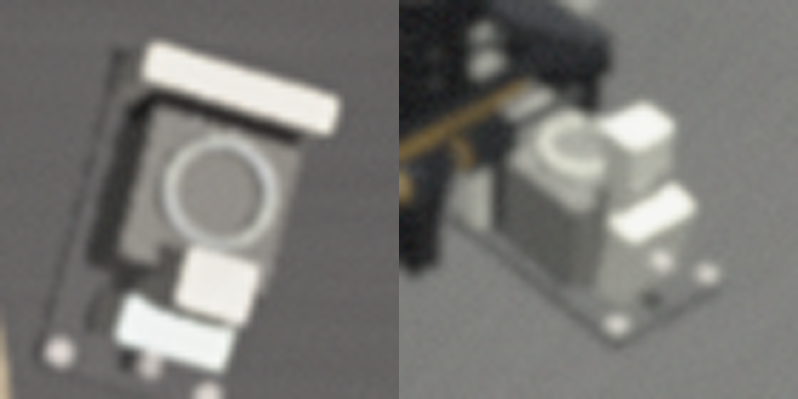

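View pics/top8.png

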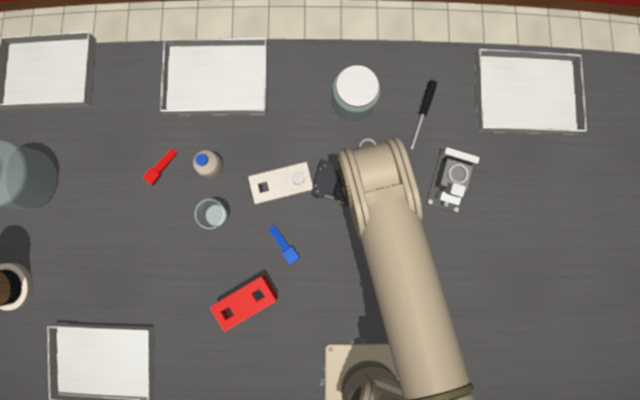

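```bash
python3 - <<'E'
from h import *
t=load('top8'); k=6;x,y,w,h=(444,178,26,20)
im=cv2.resize(t['color'][y:y+h,x:x+w],None,fx=k,fy=k,interpolation=cv2.INTER_CUBIC).astype(int)
# head: warm white, jaw: neutral white; print hues
print((im[::12,::12,2]-im[::12,::12,0])); print(im.sum(2)[::12,::12])
m=((im.sum(2)>560)&(im[...,2]-im[...,0]<-4)).astype(np.uint8)
m=cv2.morphologyEx(m,cv2.MORPH_OPEN,np.ones((7,7)))
cs,_=cv2.findContours(m,cv2.RETR_EXTERNAL,cv2.CHAIN_APPROX_NONE)
a=np.radians(-16.3); ex=np.array([np.cos(a),np.sin(a)]);ey=np.array([-ex[1],ex[0]])
for c in cs:
    if cv2.contourArea(c)<500: continue
    P=np.array([plane(t,(p+.5)/k-.5+[x,y],.126)[:2] for p in c[:,0].astype(float)])*1000
    cc,wh,an=cv2.minAreaRect(P.astype(np.float32)); d=np.array(cc)-[525.2,-209.6]
    print(np.round(cc,1),np.round(wh,1),round(an,1),'cradle xy',np.round([d@ex,d@ey],1))
E
```

```text
[[-11 -10 -10  -2  -5  -9  -7 -10  -7  -9  -7  -8  -9]
 [-10 -11 -10  -7  -2  -8  -8  -9  -9  -8  -7  -9  -9]
 [-10 -10 -11  -9  -6  -2  -4  -6  -6  -8  -8 -10  -8]
 [-10  -9  -7  -5  -8 -10  -9  -6  -6  -9  -8  -9  -8]
 [ -6  -6  -6  -4 -10  -9  -9  -8 -10 -10 -13  -8  -5]
 [  0  -4  -5  -4 -14  -8  -8  -8  -8  -8  -8 -10  -4]
 [ -7  -4  -5  -6 -11  -8  -8  -7  -7  -7 -13  -9  -4]
 [ -1  -5  -6  -6 -10  -7  -7  -7  -7  -7 -10  -5  -4]
 [  1   1  -1  -4  -9 -12  -8  -7  -8  -8 -11  -1  -1]
 [  1   2   2   1  -1  -5  -8 -11 -11 -10  -4  -2  -3]]
[[435 438 392 490 553 444 425 427 424 418 378 571 496]
 [433 434 423 423 539 521 451 425 423 415 495 549 435]
 [436 430 402 393 425 518 543 513 513 539 544 447 403]
 [446 435 314 278 361 633 628 587 516 465 426 422 383]
 [294 334 283 243 437 708 700 697 680 641 556 454 358]
 [189 222 245 256 552 707 698 698 700 707 710 477 336]
 [243 269 275 299 632 707 703 702 706 708 679 423 300]
 [513 339 263 345 695 714 708 711 708 711 587 317 297]
 [732 658 461 365 480 621 688 717 710 719 477 282 294]
 [726 728 725 686 590 497 435 481 610 651 361 293 299]]
[ 516.7 -205.8] [32.6 29. ] 70.4 cradle xy [-9.3  1.2]
```

```bash
python3 -c "
from h import *
print(ticket.close_job())"
```

```text
the job is handed in; nothing more can be done
None
```

The wedge is in the gap between the sloping jaw and the foot, pressed tight, and the job was handed in at about 29 s of the 54 s allowed. No verdict is reported, and I did not tug the wedge to test its grip.

- **Placing:** I took the wedge by its head from the white rack. I checked in the side view that its flat back faced the foot, turned it -31.8°, and lowered it until it touched both sides with the tip about 17 mm above the bench. I then eased it up 1 mm and let go, and it stood upright by itself.
- **Pressing:** I pressed the head down slowly with closed fingers to about 17 N, slightly over the 15–16 N I aimed for. By the given friction that is a squeeze of roughly 15–21 N, between the 10 N needed and the 24 N that cracks the foot. This squeeze is worked out from the push, not measured. Arm flex also dragged the head sideways towards the foot by about 4–5 N. I reduced this once, but about 4 N was back at the final push. It may have added a few newtons on the foot, which for low friction would come close to the 24 N limit.
- **Last checks:** After lift-off the wedge stands upright. The top view puts its head about 1 mm off centre along the gap and about 9 mm from the foot's face (10 mm expected). Its measured angle was 3° off the cradle's, which I put down to picture blur. In the last top view the pin, the look-alikes and the other things stood where they were, but the arm hid the stopper and most of the hose clamp ring. The robot was touching nothing at the end.

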